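Slide the sample plate under the reading bridge

TASK

Push the white sample plate with the fingertips along the bench, under the low white bridge of the reading station, until it lies fully home and square against the dark back stop; keep it flat on the bench all the way, never lifted or tipped. Then press the green button on the station's grey box to start the reading, let it come back up and leave the plate home. Do not disturb the other things on the bench.

Things in the scene. Friction and masses are not known exactly. Their poses are not given: they have to be found in the camera images.
- plate: white flat sample plate, round yellow, amber and pale pellets set flush in its top. 128 mm (its x axis) x 86 mm (y) x 16 mm thick, 0.1 to 0.21 kg, loose on the bench. Origin at the centre of its underside. Either short end may go in first. It starts before the bridge's mouth, up to 30 mm off the lane's middle line and up to 0.3 rad crooked.
- station: reading station, fixed. Its x axis is the direction in which the plate slides in, from the mouth to the stop; z up. Origin on the bench, exactly below the centre of a plate that is fully home and central. No floor plate: the plate slides on the bare bench; when home, its rear 52 mm stick out before the bridge. Yellow tape on the bench marks the lane.
- bridge_mouth (a point): middle of the bridge's front lower edge, at station x -12 mm, 20 mm above the bench. The white beam with a navy stripe reaches from here 60 mm along x, underside 20 mm, top 42 mm above the bench. Its aluminium legs stand 98 mm apart inside (130 mm outside) and run from here back to the stop.
- back_stop (a point): middle of the dark back stop's face, at bench level, station x +64.5 mm; 130 mm wide, 30 mm high. Behind it, at station x 76.5 to 166.5 mm, is the grey box with the button, 130 mm wide, 45 mm high.
- read_button_top (a point): centre of the top face of the round green button, 28 mm across, on top of the grey box; it is pressed straight down.
- read_button (a joint): travel of the green button in m: 0 up, 0.006 fully down (about 5 N); it springs back when let go. The reading starts beyond 0.004.
- dropper: small dropper bottle, clear-white body with red collar and tip, 38 mm across, 98 mm tall, standing beside the station; origin at the centre of its underside. A bystander.
- beaker: open glass beaker, 68 mm across, 90 mm tall; origin at the centre of its underside. A bystander.
- reagent: amber jar with blue cap, 60 mm across, 120 mm tall; origin at the centre of its underside. A bystander.
- tin: plain pale metal can, 60 mm across, 80 mm tall; origin at the centre of its underside. A bystander.
- dish: shallow white dish, 90 mm across, 16 mm tall; origin at the centre of its underside. A bystander.
- notebook: blue notebook lying flat, 150 x 210 x 19 mm; origin at the centre of its underside. A bystander.
- marker: white marker pen with red cap, lying, 125 mm long, 14 mm thick, along its x axis; origin under its middle. A bystander.

How it is judged:
On the way, in this order (a step that is already met when the one before it is completed fails the run):
1. the plate lies flat under the bridge, home and square against the back stop (x of plate in the frame of station between -0.004 and 0.004 m and y of plate in the frame of station between -0.008 and 0.008 m and angle between the x axis of plate and the x axis of station, either way round below 0.06 rad and angle between plate's own z axis and vertical below 0.03 rad and height (world z) of plate below 0.003 m), for 0.2 s.
2. the green button is pressed beyond 4 mm (value of joint read_button above 0.004 m), for 0.04 s.
At the end, for the whole second after the job is handed in: The plate lies flat and still with its leading end within 4 mm of home along the lane, within 8 mm of the middle and 0.06 rad of square; the button is up again; the other things stand where they were (within 20 mm) (all of step 1 and value of joint read_button below 0.001 m and linear speed of plate below 0.01 m/s); the robot touches nothing.
It fails at once if the plate is lifted (more than 8 mm off the bench) (height (world z) of plate above 0.008 m).
It fails at once if the plate is tipped (more than 0.12 rad) (angle between plate's own z axis and vertical above 0.12 rad).
It fails at once if the button is pressed while the plate is not home (value of joint read_button above 0.004 m and not (x of plate in the frame of station above -0.007 m and angle between the x axis of plate and the x axis of station, either way round below 0.1 rad and y of plate in the frame of station between -0.012 and 0.012 m)).
It fails at once if another thing on the bench is moved more than 20 mm or tipped over (distance of any of dropper, beaker, reagent, tin, dish, notebook, marker from where it was at the start of the episode above 0.02 m or angle between any of dropper, beaker, reagent, tin, dish, notebook, marker's own z axis and vertical above 0.3 rad).
It also fails if it takes over 72 s, if anything falls off the work surface, if the arm or the gripper's body presses on something with over 40 N, if the wrist force passes 120 N, or if a joint passes its speed limit or range.

ROBOT

A 6-joint arm with a two-finger parallel gripper is mounted at the origin on the work surface. World frame = base frame: x ahead of the robot, y to its left, z up, the work surface at z = 0. Lengths are in m, angles in rad, forces in N, time in s.
With the tool pointing down it reaches from about 0.375 to 0.9 m from the base axis. Payload 3.1 kg.
Tool frame: the origin (TCP) lies at the very end of the fingers, on their centre line; the grasp point (between the pads) lies 19 mm behind it; z points along the fingers, x is the direction in which the jaws open and shut, and the axes are right-handed (so a half turn about z gives the same grasp; the last joint's range is limited). The gripper opens to 85 mm and grips with 20 to 120 N. Pads are 22 mm wide; open, the fingers measure 114 mm over their backs; the gripper's body (76 mm by 85 mm) begins 54 mm behind the grasp point. The pads swing forward as they close: fully open they stand 13 mm farther back than shut.
Start: joints at [-1.389, 0.527, 1.433, -0, 1.181, -0.178], TCP at [0.22, -0.585, 0.231] pointing down, gripper open.
Joint ranges: [-3.08, 3.08], [-0.75, 2.2], [0.22, 2.44], [-1.43, 4.57], [0, 2.65], [-2.85, 2.85]. Speed limits (rad/s): [2.79, 2.79, 3.14, 3.14, 3.14, 3.14].

INTERFACE

Orientations are given as a rotation vector (axis times angle).
In Python, from plant import env gives the robot as it stands.
- The arm moves only by the tool play_rows, never from a script. Its argument "series" is a list of rows, each a list of 7 numbers: the shift along the tool's x, y, z in m, then the turn, a rotation vector about the tool's x, y, z in degrees, then the finger opening in m, from 0 to 0.0854. A call has 1 to 5 rows; each row is the pose to reach, as a shift and turn from the pose measured when the call began, along the tool's axes at that moment; what a row does not reach only later rows make up. A row lasts 1/12 s, in which the tool goes at most 41.7 mm and 7.16 degrees, less where a joint would pass 70% of its speed; a pose out of reach is approached as far as the arm can. A call with a gripper value outside its range is refused whole. The fingers move at their own pace and stop on an object; "force" is the grip in N (left out, the last holds). Time passes only in rows, so rows that repeat a pose let the fingers close. It gives the time, the measured TCP pose, the force and the opening at its end, in the units of the state.
- env.observe(): the state, without advancing time (a new reading comes with each control period).
- env.read_camera(name): name is "side" or "top" or "wrist"; returns a dict with "color" (400x640x3 uint8, red, green, blue), "fx", "fy", "cx", "cy" (pixels), "xyz" and "attitude" of the camera in the world. Camera axes: x right, y up, looking along -z (the intrinsics and any distortion apply to the point x, -y, -z); pixel columns grow to the right and rows downward; lengths in m; the calibration is good to about 2 mm. A picture is of the moment at which its call begins. There is no depth.
- env.hand_in(): hands the job in, once; it reports no verdict.
Trained networks look in the newest picture that a camera, given by its name, has taken for a name from the list of things; names that differ only in an ending like _2 or _b are one class to them, and where a whole thing is asked for, a point or a joint stands for the part that bears it (a point fixed in the world has none). Each returns a list of dicts, best first, with "score" (0 to 1); they miss things now and then, are a little off and sometimes report something else, mostly with a low value. They report only what shows in the picture. A call takes as long as a camera call.
- env.regions_of(name, camera): "mask" (400x640 bool, what is visible of it) and "at" ([row, column] in pixels, amid what is visible of it).
The state is a dict: "clock": time; "qpos": joint angles; "joint_velocities": joint speeds; "joint_efforts": joint torques, N m; "ee_pos": TCP position; "tool_rot": TCP orientation; "ft_force": force on the tool from outside, world axes, zero at the start; "torque": the same for the moment, N m; "width": opening from 0.0 (shut) to 1.0 (fully open).
Only numpy, scipy, OpenCV 4.12 (cv2) and the standard library are available. Lean on these libraries where they do the work, as an engineer would, in place of code of your own. Each camera call takes 0.05 s, during which the arm holds its last target. There are 200 camera calls.

## Working session

There is one attempt and no reset: what is moved stays moved. The work goes in short steps, Python scripts to look and compute and a tool call to move; the robot and the scene stay as the last step left them, time stands still between calls to the robot, and variables do not carry over. Pictures are saved under pics/ and viewed, about 8 in all and at most 12, crops included, and the job is handed in when it is done.

Besides the shell and the picture viewer there is one more tool, called after ">>>" by a JSON object that holds its "api" and its "payload", one argument or row to a line. play_rows: Moves the arm, as the interface text tells. Its arguments: {"type":"object","properties":{"series":{"type":"array","items":{"type":"array","items":{"type":"number"}}},"force":{"type":"number"}},"required":["series"]}

```bash
mkdir -p pics; python3 - <<'E'
from plant import env
import cv2,numpy as np
s=env.observe();print({k:np.round(v,3) for k,v in s.items()})
for c in ["top","side"]:
    d=env.read_camera(c);cv2.imwrite(f"pics/{c}0.png",d["color"][:,:,::-1])
    print(c,{k:np.round(v,4) for k,v in d.items() if k!="color"})
    for n in ["plate","station","bridge_mouth","read_button_top","back_stop","dropper"]:
        print(n,[(round(r["score"],2),np.round(r["at"]),int(r["mask"].sum())) for r in env.regions_of(n,c)][:2])
E
```

```text
{'clock': np.float64(0.0), 'qpos': array([-1.39 ,  0.528,  1.434, -0.   ,  1.181, -0.179]), 'joint_velocities': array([ 0.001, -0.001,  0.   , -0.001, -0.   , -0.   ]), 'joint_efforts': array([-1.0000e-03, -4.4236e+01, -1.7803e+01, -0.0000e+00,  8.0000e-03,
        0.0000e+00]), 'ee_pos': array([ 0.22 , -0.584,  0.23 ]), 'tool_rot': array([-2.582e+00,  1.787e+00,  2.000e-03]), 'ft_force': array([ 0.377, -0.217,  0.151]), 'torque': array([-0.043,  0.03 , -0.014]), 'width': np.float64(0.997)}
top {'fx': np.float64(498.4351), 'fy': np.float64(498.4351), 'cx': np.float64(316.5637), 'cy': np.float64(208.937), 'xyz': array([ 0.3138, -0.0094,  1.6013]), 'attitude': array([ 0.1127, -0.104 , -1.5561])}
plate [(0.76, array([189., 346.]), 1037), (0.74, array([182., 169.]), 497)]
station [(0.61, array([200., 242.]), 2313)]
bridge_mouth [(0.95, array([197., 246.]), 2281)]
read_button_top [(0.61, array([202., 229.]), 48), (0.42, array([242., 179.]), 455)]
back_stop [(0.97, array([194., 242.]), 2161)]
dropper []
side {'fx': np.float64(409.2799), 'fy': np.float64(409.2799), 'cx': np.float64(318.6997), 'cy': np.float64(199.9095), 'xyz': array([0.1242, 0.7118, 0.8492]), 'attitude': array([ 0.2725, -1.0607, -2.4142])}
plate [(0.77, array([193., 316.]), 825), (0.17, array([270., 318.]), 373)]
station [(0.59, array([272., 260.]), 3713)]
bridge_mouth [(0.69, array([269., 257.]), 3675), (0.48, array([156., 417.]), 1081)]
read_button_top []
back_stop [(0.78, array([272., 260.]), 3533)]
dropper [(0.66, array([270., 319.]), 358)]
```

```bash
python3 - <<'E'
import cv2
a=cv2.imread("pics/top0.png")[100:300,120:440];cv2.imwrite("pics/top0c.png",cv2.resize(a,None,fx=2.5,fy=2.5,interpolation=cv2.INTER_CUBIC))
E
```

```text
(no output)
```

View pics/top0c.png

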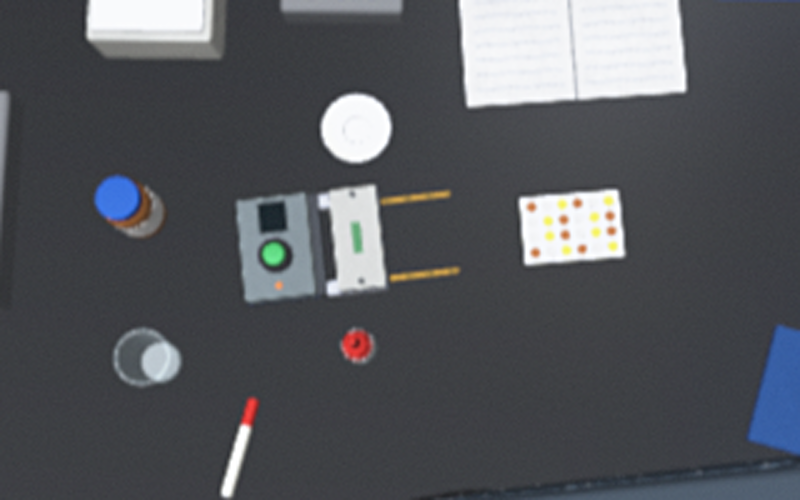

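View pics/side0.png

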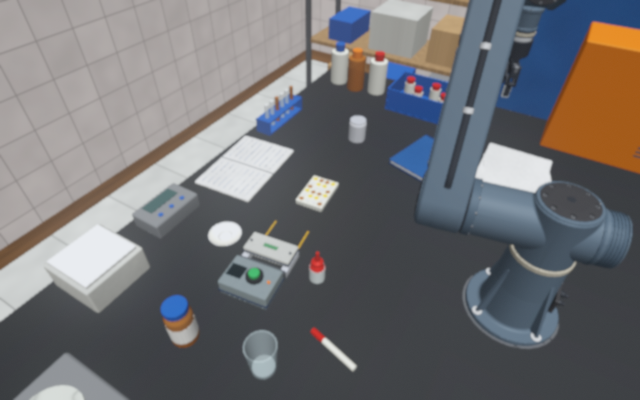

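The top view shows the plate at about (349,191), with the mouth to its left. The bridge is at about (263,195), the button at (229,202) and the dropper at (262,238). Next I'll fit the station and plate poses.

```bash
cat > h.py <<'E'
from plant import env
import cv2,numpy as np
from scipy.spatial.transform import Rotation as R
from scipy.optimize import least_squares
def proj(d,P):
    p=(np.atleast_2d(P)-d["xyz"])@R.from_rotvec(d["attitude"]).as_matrix()
    return np.c_[d["cx"]+d["fx"]*p[:,0]/-p[:,2], d["cy"]+d["fy"]*p[:,1]/p[:,2]]
def unproj(d,uv,z):
    uv=np.atleast_2d(uv);r=np.c_[(uv[:,0]-d["cx"])/d["fx"],-(uv[:,1]-d["cy"])/d["fy"],-np.ones(len(uv))]@R.from_rotvec(d["attitude"]).as_matrix().T
    return d["xyz"]+r*((z-d["xyz"][2])/r[:,2])[:,None]
def T(p,L):
    c,s=np.cos(p[2]),np.sin(p[2]);L=np.atleast_2d(L)
    return np.c_[p[0]+c*L[:,0]-s*L[:,1],p[1]+s*L[:,0]+c*L[:,1],L[:,2]]
def fit(d,L,uv,p0):
    return least_squares(lambda p:(proj(d,T(p,L))-uv).ravel(),p0,loss="soft_l1")
def inv(p,q):  # pose q in frame p
    c,s=np.cos(p[2]),np.sin(p[2]);dx,dy=q[0]-p[0],q[1]-p[1]
    return np.array([c*dx+s*dy,-s*dx+c*dy,q[2]-p[2]])
E
python3 - <<'E'
from h import *
d=env.read_camera("top")
crop=lambda a:np.array(a)/2.5+[120-.3,100-.3]
print(unproj(d,crop([[572,227],[275,254],[357,345],[356,128]]),.02))
# image left=+x station ; up = station right (y-) or left? check handedness
uv=crop([[236,201],[306,193],[318,294],[246,302],[376,185],[387,288],[518,196],[618,190],[625,257],[526,265]])
w=unproj(d,uv,.04);print(np.round(w[:,:2],3))
print(np.round(unproj(d,crop([[381,201],[450,193],[390,279],[459,270]]),0),3))
for sg in (1,-1):
    L=np.array([[.1665,-.065*sg,.045],[.0765,-.065*sg,.045],[.0765,.065*sg,.045],[.1665,.065*sg,.045],[-.012,-.065*sg,.042],[-.012,.065*sg,.042]])
    for a in(1.57,-1.57):
        r=fit(d,L,uv[:6],[*w[4,:2],a]);print(sg,r.x,r.cost,np.round(r.fun,1))
m=[r for r in env.regions_of("plate","top")][0]["mask"]
b=cv2.boxPoints(cv2.minAreaRect(np.argwhere(m)[:,::-1].astype(np.float32)));print((b-[120,100])*2.5)
B=unproj(d,b,.016)[:,:2];print(B,B.mean(0))
P=unproj(d,uv[6:],.016)[:,:2];print(P,P.mean(0),[np.linalg.norm(P[i]-P[i-1]) for i in range(4)], np.arctan2(*(P[0]+P[3]-P[1]-P[2])[::-1]))
E
```

```text
[[ 0.59475447 -0.10133575  0.02      ]
 [ 0.55514515  0.28006068  0.02      ]
 [ 0.43931275  0.17144263  0.02      ]
 [ 0.72243047  0.1804781   0.02      ]]
[[ 0.62   0.329]
 [ 0.631  0.24 ]
 [ 0.502  0.22 ]
 [ 0.49   0.311]
 [ 0.643  0.15 ]
 [ 0.51   0.133]
 [ 0.631 -0.031]
 [ 0.64  -0.159]
 [ 0.553 -0.167]
 [ 0.542 -0.042]]
[[0.63  0.147 0.   ]
 [0.642 0.057 0.   ]
 [0.527 0.133 0.   ]
 [0.54  0.044 0.   ]]
1 [0.57551941 0.1534858  1.70119397] 0.5323156613374138 [ 0.2  0.2  0.3  0.1 -0.5 -0.  -0.1  0.1  0.1  0.3 -0.  -0.8]
1 [ 0.57551941  0.1534858  -4.58199133] 0.5323156613374092 [ 0.2  0.2  0.3  0.1 -0.5 -0.  -0.1  0.1  0.1  0.3 -0.  -0.8]
-1 [0.66066035 0.15628269 1.49077561] 235.57471407941784 [ -0.1   3.    0.1   8.8  -0.2 -71.3   0.8 -77.   -0.1  14.6  -0.3 -66.2]
-1 [ 0.57216002  0.30483513 -1.65898569] 228.3194975475192 [ 61.1  -0.3   5.    0.1  -4.7   0.1  52.5  -0.3 -50.4   0.8 -60.   -0.2]
[[518.24150085 196.39659882]
 [617.75871277 188.10344696]
 [623.29322815 254.51725006]
 [523.77601624 262.81040192]]
[[ 0.63391978 -0.03279065]
 [ 0.6463354  -0.16164797]
 [ 0.55933234 -0.16862329]
 [ 0.54705701 -0.04072111]] [ 0.59666113 -0.10094576]
[[ 0.63541762 -0.03149212]
 [ 0.64481341 -0.16098661]
 [ 0.55709191 -0.16984811]
 [ 0.54520878 -0.04263193]] [ 0.59563293 -0.10123969] [np.float64(0.09089406642209233), np.float64(0.12983490962555794), np.float64(0.08816795555209968), np.float64(0.12776997750349392)] 1.6534979352609125
```

```bash
cat >> h.py <<'E'
S=np.array([.5755,.1535,1.701])
def tool():
    s=env.observe();M=R.from_rotvec(s["tool_rot"]).as_matrix();p=s["ee_pos"]
    # heading: tool y (sign sgn) along lane
    return s,M,p
def go(xs,ys,z,a,sgn=None):
    """shift/turn in tool axes to station-frame pose; tool +-y along heading a"""
    s,M,p=tool();w=T(S,[[xs,ys,z]])[0];h=S[2]+a
    best=None
    for sg in (1,-1):
        y=sg*np.array([np.cos(h),np.sin(h),0]);zz=np.array([0,0,-1.]);G=np.c_[np.cross(y,zz),y,zz]
        rv=np.degrees(R.from_matrix(M.T@G).as_rotvec())
        if best is None or np.linalg.norm(rv)<np.linalg.norm(best[1]): best=(sg,rv)
    q=inv(S,[*p[:2],0]);hy=np.arctan2(*(best[0]*M[:2,1])[::-1])-S[2]
    print("now st",np.round(q[:2]*1e3,1),"z",round(p[2]*1e3,1),"head",round((hy+np.pi)%(2*np.pi)-np.pi,3),"t",round(float(s["clock"]),2),"F",np.round(s["ft_force"],1),"w",round(float(s["width"]),3))
    print("shift mm",np.round(M.T@(w-p)*1e3,1),"turn",np.round(best[1],1),"sgn",best[0])
E
python3 - <<'E'
from h import *
p=inv(S,[.596,-.101,1.655]);print(p, env.observe()["qpos"])
o=[p[0]-.11,p[1]+.11*.046]
go(*o,.23,-.046)
E
```

```text
[-0.25500742  0.01271681 -0.046     ] [-1.38950423e+00  5.27450455e-01  1.43270675e+00  6.40907022e-06
  1.18136593e+00 -1.78487338e-01]
now st [-686.1  448.3] z 231.3 head -1.341 t 0.8 F [-0.1 -0.2 -0.1] w 1.001
shift mm [-214.7 -492.3    1.3] turn [  0.   -0.  -74.2] sgn -1
```

>>> {"api": "play_rows", "payload": {
  "series": [
    [-0.215, -0.492, 0, 0, 0, -74, 0.05],
    [-0.215, -0.492, 0, 0, 0, -74, 0.05],
    [-0.215, -0.492, 0, 0, 0, -74, 0.05],
    [-0.215, -0.492, 0, 0, 0, -74, 0.05],
    [-0.215, -0.492, 0, 0, 0, -74, 0.05]
  ]
}}

```text
clock: 1.22
ee_pos: [0.3704, -0.4383, 0.2314]
tool_rot: [3.01, -0.899, 0.0]
ft_force: [2.2, 0.4, -0.8]
width: 0.583
```

```bash
python3 -c "
from h import *
go(-.365,.0178,.10,-.046)"
```

```text
now st [-560.2  280.2] z 231.4 head -0.711 t 1.22 F [ 2.2  0.4 -0.8] w 0.583
shift mm [  71.5 -319.1  131.4] turn [  0.   -0.  -38.1] sgn -1
```

>>> {"api": "play_rows", "payload": {
  "series": [
    [0.07, -0.319, 0.05, 0, 0, -38, 0.05],
    [0.07, -0.319, 0.05, 0, 0, -38, 0.05],
    [0.07, -0.319, 0.05, 0, 0, -38, 0.05],
    [0.07, -0.319, 0.05, 0, 0, -38, 0.05],
    [0.07, -0.319, 0.05, 0, 0, -38, 0.05]
  ]
}}

```text
clock: 1.63
ee_pos: [0.5179, -0.294, 0.2]
tool_rot: [3.14, 0.071, 0.001]
ft_force: [1.1, -1.6, 0.4]
width: 0.587
```

```bash
python3 -c "
from h import *
go(-.365,.0178,.10,-.046)"
```

```text
now st [-436.3  115.2] z 200.0 head -0.085 t 1.63 F [ 1.1 -1.6  0.4] w 0.587
shift mm [ 91.  -79.4 100. ] turn [ 0.  -0.  -2.2] sgn -1
```

>>> {"api": "play_rows", "payload": {
  "series": [
    [0.091, -0.08, 0.08, 0, 0, -2, 0.05],
    [0.091, -0.08, 0.08, 0, 0, -2, 0.05],
    [0.091, -0.08, 0.08, 0, 0, -2, 0.05],
    [0.091, -0.08, 0.08, 0, 0, -2, 0.05],
    [0.091, -0.08, 0.08, 0, 0, -2, 0.05]
  ]
}}

```text
clock: 2.05
ee_pos: [0.6061, -0.2056, 0.1166]
tool_rot: [-3.136, -0.133, 0.005]
ft_force: [0.1, 0.0, -1.1]
width: 0.587
```

```bash
python3 -c "
from h import *
go(-.355,.0178,.01,-.046)
d=env.read_camera('wrist');cv2.imwrite('pics/w1.png',d['color'][:,:,::-1]);print(d['xyz'],d['attitude'],d['fx'])
for z in (0,.016):print(np.round(unproj(d,[[0,0],[640,0],[320,200],[0,400],[640,400]],z),3))"
```

```text
now st [-360.    16.3] z 116.6 head -0.045 t 2.05 F [ 0.1  0.  -1.1] w 0.587
shift mm [ -1.4  -4.6 106.6] turn [-0.2  0.2  0. ] sgn -1
[ 0.60142543 -0.13868838  0.25878854] [-0.26917407 -0.00985458  0.08484037] 328.92451504152143
[[ 0.377 -0.084  0.   ]
 [ 0.823 -0.046  0.   ]
 [ 0.613 -0.209  0.   ]
 [ 0.319 -0.439  0.   ]
 [ 0.944 -0.384  0.   ]]
[[ 0.391 -0.087  0.016]
 [ 0.809 -0.051  0.016]
 [ 0.613 -0.205  0.016]
 [ 0.336 -0.42   0.016]
 [ 0.923 -0.369  0.016]]
```

View pics/w1.png

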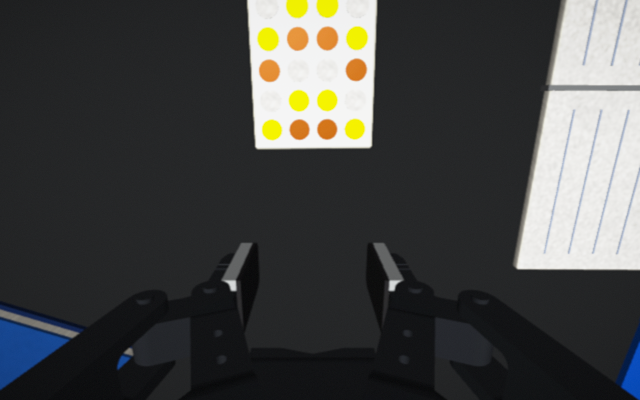

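The wrist view shows the plate's rear edge from (256,149) to (372,148), nearly square to the jaws. The fingers are open symmetrically behind it.

```bash
python3 -c "
from h import *
d=env.read_camera('wrist')
w=unproj(d,[[256,149.5],[372,148],[248.5,0],[376,0]],.016)
q=np.array([inv(S,[*a[:2],0])[:2] for a in w]);print(np.round(q*1e3,1))
print(np.arctan2(*(q[0]-q[1])[::-1])-np.pi/2,q[:2].mean(0))
go(-.350,.0165,.012,-.046)"
```

```text
[[-321.6   56.2]
 [-324.4  -29.3]
 [-223.7   52.2]
 [-227.6  -31.7]]
-0.03301924103002585 [-0.3230216   0.01344415]
now st [-363.7   17.7] z 119.3 head -0.048 t 2.15 F [-0.7 -0.5 -0.4] w 0.587
shift mm [  0.6 -13.7 107.3] turn [ 0.   0.  -0.1] sgn -1
```

>>> {"api": "play_rows", "payload": {
  "series": [
    [0.001, -0.008, 0.04, 0, 0, 0, 0.05],
    [0.001, -0.008, 0.08, 0, 0, 0, 0.05],
    [0.001, -0.008, 0.105, 0, 0, 0, 0.05],
    [0.001, -0.008, 0.113, 0, 0, 0, 0.05],
    [0.001, -0.008, 0.113, 0, 0, 0, 0.05]
  ]
}}

```text
clock: 2.57
ee_pos: [0.6038, -0.2023, 0.0051]
tool_rot: [-3.138, -0.126, 0.006]
ft_force: [0.2, 0.1, 0.2]
width: 0.586
```

```bash
python3 -c "
from h import *
go(-.330,.0143,.006,-.06)"
```

```text
now st [-356.5   18.2] z 5.1 head -0.05 t 2.57 F [0.2 0.1 0.2] w 0.586
shift mm [  2.5 -26.6  -0.9] turn [-0.1  0.2  0.6] sgn -1
```

```bash
python3 -c "
from h import *
go(-.275,.0135,.005,-.075)"
```

```text
now st [-356.5   18.2] z 5.1 head -0.05 t 2.57 F [0.2 0.1 0.2] w 0.586
shift mm [  0.6 -81.6   0.2] turn [-0.1  0.2  1.4] sgn -1
```

>>> {"api": "play_rows", "payload": {
  "series": [
    [0.001, -0.015, 0, 0, 0, 1.4, 0.05],
    [0.001, -0.026, 0, 0, 0, 1.4, 0.05],
    [0.001, -0.04, 0, 0, 0, 1.4, 0.05],
    [0.001, -0.06, 0, 0, 0, 1.4, 0.05],
    [0.001, -0.081, 0, 0, 0, 1.4, 0.05]
  ]
}}

```text
clock: 2.98
ee_pos: [0.5996, -0.1216, 0.0074]
tool_rot: [3.139, 0.087, 0.001]
ft_force: [0.2, 0.2, 1.2]
width: 0.586
```

```bash
cat >> h.py <<'E'
def wristplate(tag):
    d=env.read_camera("wrist");c=d["color"];cv2.imwrite(f"pics/{tag}.png",c[:,:,::-1]);r=env.regions_of("plate","wrist")
    if not r: print("no plate");return d
    m=r[0]["mask"];print(r[0]["score"],np.round(r[0]["at"]))
    # side-edge columns per row
    for row in range(0,260,20):
        x=np.flatnonzero(m[row])
        if len(x)>5:
            w=unproj(d,[[x[0],row],[x[-1]+1,row]],.016);q=[inv(S,[*a[:2],0])[:2] for a in w]
            print(row,x[0],x[-1],np.round(np.array(q)*1e3,1).tolist())
    return d
E
python3 -c "
from h import *
go(-.225,.01,.005,-.075);wristplate('w2')"
```

```text
now st [-275.9   11.8] z 7.4 head -0.075 t 2.98 F [0.2 0.2 1.2] w 0.586
shift mm [ -2.  -50.9   2.4] turn [ 0.1 -0.   0. ] sgn -1
0.73 [116. 312.]
0 195 428 [[-168.0, 45.1], [-174.2, -38.8]]
20 197 427 [[-174.4, 45.5], [-180.7, -38.6]]
40 198 425 [[-181.1, 46.3], [-187.3, -38.0]]
60 200 423 [[-187.9, 46.7], [-194.2, -37.3]]
80 202 422 [[-195.0, 47.1], [-201.3, -37.1]]
100 203 420 [[-202.3, 47.9], [-208.5, -36.4]]
120 205 418 [[-209.8, 48.3], [-216.0, -35.8]]
140 207 417 [[-217.5, 48.8], [-223.8, -35.5]]
160 209 415 [[-225.6, 49.3], [-231.8, -34.8]]
180 210 413 [[-233.8, 50.2], [-240.1, -34.0]]
200 212 412 [[-242.4, 50.7], [-248.7, -33.7]]
220 214 410 [[-251.3, 51.2], [-257.6, -32.9]]
240 216 407 [[-260.5, 51.8], [-266.7, -31.6]]
```

```bash
python3 -c "
from h import *
go(-.205,.004,.005,-.1)"
```

```text
now st [-272.2   13.1] z 6.8 head -0.07 t 3.08 F [ 0.4 -0.3  0.3] w 0.589
shift mm [  4.4 -67.7   1.9] turn [-0.1  0.2  1.7] sgn -1
```

>>> {"api": "play_rows", "payload": {
  "series": [
    [0.001, -0.013, 0.001, 0, 0, 0.7, 0.05],
    [0.002, -0.027, 0.001, 0, 0, 1.5, 0.05],
    [0.003, -0.041, 0.001, 0, 0, 1.7, 0.05],
    [0.004, -0.055, 0.001, 0, 0, 1.7, 0.05],
    [0.004, -0.068, 0.001, 0, 0, 1.7, 0.05]
  ]
}}

```text
clock: 3.5
ee_pos: [0.599, -0.0498, 0.0071]
tool_rot: [-3.141, -0.048, 0.002]
ft_force: [-0.1, -0.9, 0.5]
width: 0.585
```

```bash
python3 -c "
from h import *
go(-.165,.000,.005,0);wristplate('w3')"
```

```text
now st [-204.6    3.1] z 7.1 head -0.1 t 3.5 F [-0.1 -0.9  0.5] w 0.585
shift mm [ -0.8 -39.8   2.1] turn [-0.   0.1 -5.7] sgn -1
0.71 [117. 305.]
0 191 425 [[-95.8, 35.1], [-104.1, -48.9]]
20 192 423 [[-102.2, 36.1], [-110.6, -48.1]]
40 194 422 [[-108.8, 36.6], [-117.2, -47.7]]
60 196 420 [[-115.6, 37.2], [-124.0, -46.8]]
80 198 418 [[-122.7, 37.8], [-131.1, -46.0]]
100 200 417 [[-130.0, 38.5], [-138.3, -45.5]]
120 201 414 [[-137.4, 39.5], [-145.8, -44.3]]
140 203 413 [[-145.2, 40.2], [-153.5, -43.7]]
160 206 412 [[-153.2, 40.5], [-161.5, -43.2]]
180 207 410 [[-161.4, 41.6], [-169.8, -42.2]]
200 208 408 [[-169.9, 42.8], [-178.3, -41.2]]
220 210 407 [[-178.7, 43.6], [-187.1, -40.6]]
240 213 405 [[-187.9, 43.9], [-196.3, -39.6]]
```

>>> {"api": "play_rows", "payload": {
  "series": [
    [0.001, -0.01, 0.001, 0, 0, -1.6, 0.05],
    [0.001, -0.019, 0.001, 0, 0, -3.5, 0.05],
    [0.0, -0.027, 0.001, 0, 0, -5.2, 0.05],
    [-0.001, -0.034, 0.001, 0, 0, -5.8, 0.05],
    [-0.001, -0.04, 0.001, 0, 0, -5.8, 0.05]
  ]
}}

```text
clock: 4.02
ee_pos: [0.5946, -0.0073, 0.0054]
tool_rot: [-3.132, -0.212, 0.008]
ft_force: [-0.4, -1.1, 0.8]
width: 0.585
```

```bash
python3 -c "
from h import *
go(-.135,.000,.005,0);wristplate('w4')
d=env.read_camera('top');cv2.imwrite('pics/top4.png',cv2.resize(d['color'][150:260,200:360,::-1],None,fx=5,fy=5,interpolation=cv2.INTER_CUBIC))"
```

```text
now st [-161.9    2. ] z 5.4 head 0.005 t 4.02 F [-0.4 -1.1  0.8] w 0.585
shift mm [  2.1 -26.9   0.5] turn [-0.2  0.3  0.3] sgn -1
0.88 [114. 307.]
0 192 427 [[-57.4, 44.4], [-57.1, -39.5]]
20 193 426 [[-63.8, 44.6], [-63.5, -39.7]]
40 195 424 [[-70.4, 44.5], [-70.1, -39.6]]
60 196 422 [[-77.2, 44.7], [-76.8, -39.6]]
80 198 421 [[-84.2, 44.6], [-83.8, -39.8]]
100 200 419 [[-91.4, 44.5], [-91.0, -39.8]]
120 203 418 [[-98.9, 43.9], [-98.4, -40.1]]
140 204 415 [[-106.6, 44.2], [-106.1, -39.6]]
160 206 415 [[-114.5, 44.0], [-114.0, -40.3]]
180 208 413 [[-122.7, 43.9], [-122.2, -40.2]]
200 209 411 [[-131.2, 44.1], [-130.7, -40.1]]
220 211 409 [[-139.9, 44.0], [-139.4, -40.0]]
240 213 408 [[-149.0, 43.8], [-148.5, -40.3]]
```

View pics/top4.png

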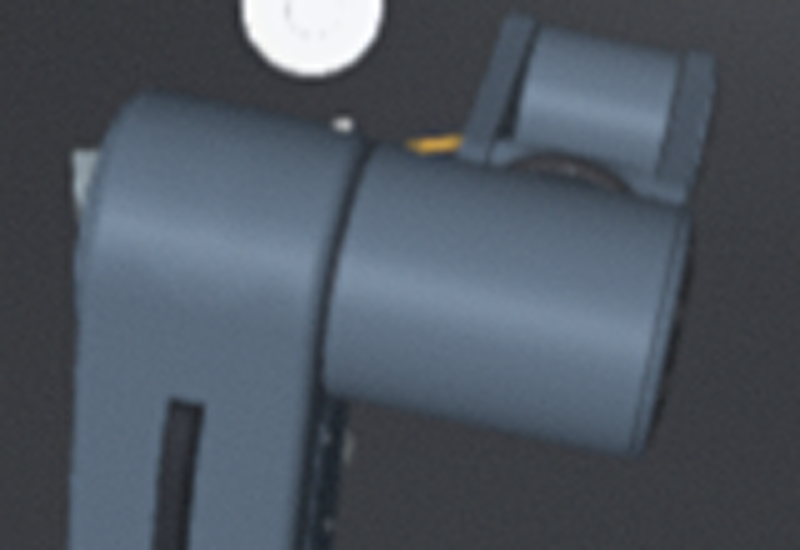

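View pics/w4.png

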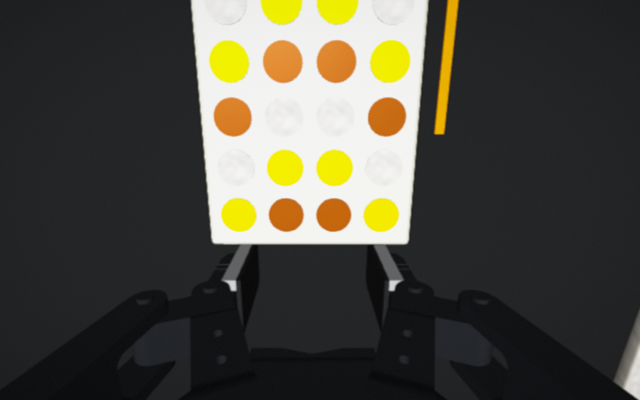

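The wrist view shows the plate square between the fingers. The right tape runs from (452,0) to (439,134), and the left tape can't be seen. In the top view the arm hides the plate. I'll check the lane line from the tape.

```bash
python3 -c "
from h import *
d=env.read_camera('wrist')
w=unproj(d,[[446,0],[459,0],[434,134],[445,134]],0.0005);print(np.round([inv(S,[*a[:2],0])[:2]*1e3 for a in w],1))
c=d['color'].astype(int)
m=(c[...,0]>150)&(c[...,1]>90)&(c[...,2]<60)
for r in (0,10,30,60,90,120):
    print(r,[x for x in np.flatnonzero(m[r]) if x<195 or x>428][::3])
print(proj(d,T(S,[[-.06,.052,0],[-.09,.052,0],[-.06,-.052,0],[-.09,.045,.016]])))
d=env.read_camera('side');print(np.round(proj(d,T(S,[[-.06,.052,0],[-.06,-.052,0],[-.1,.052,0],[-.012,0,.042]]))));cv2.imwrite('pics/side4.png',cv2.resize(d['color'][190:310,200:360,::-1],None,fx=5,fy=5,interpolation=cv2.INTER_CUBIC))
"
```

```text
[[ -52.7  -51.5]
 [ -52.7  -56.6]
 [-104.9  -52.1]
 [-104.9  -56.9]]
0 [np.int64(448), np.int64(451), np.int64(454), np.int64(457)]
10 [np.int64(447), np.int64(450), np.int64(453), np.int64(456)]
30 [np.int64(445), np.int64(448), np.int64(451), np.int64(454)]
60 [np.int64(441), np.int64(444), np.int64(447), np.int64(450)]
90 [np.int64(438), np.int64(441), np.int64(444), np.int64(447)]
120 [np.int64(435), np.int64(438), np.int64(441), np.int64(444)]
[[187.41115046  19.59461887]
 [194.14347806  97.28768604]
 [444.75255319  20.71632859]
 [197.81876867  95.84921144]]
[[302. 243.]
 [269. 232.]
 [308. 233.]
 [276. 239.]]
```

View pics/side4.png

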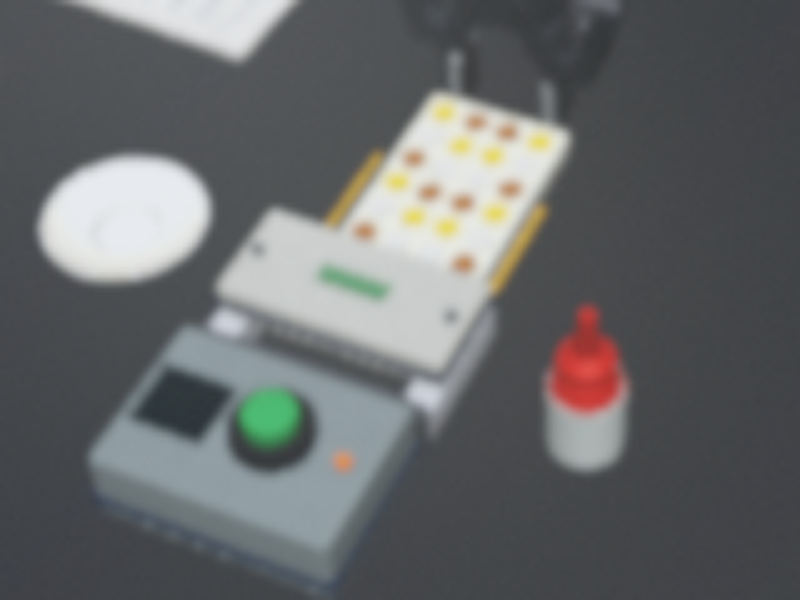

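The side view shows the plate in line with the bridge, with its front just before the mouth. The right tape suggests the true lane middle is at y of about -2 mm in my frame, so I'll steer slightly right.

```bash
python3 -c "
from h import *
go(-.125,.0005,.005,-.03)"
```

```text
now st [-162.7    1.7] z 5.4 head 0.003 t 4.27 F [ 0.2 -0.8 -0.5] w 0.588
shift mm [  1.3 -37.7   0.5] turn [-0.1  0.2  1.9] sgn -1
```

>>> {"api": "play_rows", "payload": {
  "series": [
    [0.0, -0.006, 0.0, 0, 0, 1.4, 0.05],
    [0.0, -0.012, 0.0, 0, 0, 1.9, 0.05],
    [0.0, -0.02, 0.0, 0, 0, 1.9, 0.05],
    [0.001, -0.029, 0.0, 0, 0, 1.9, 0.05],
    [0.001, -0.038, 0.0, 0, 0, 1.9, 0.05]
  ]
}}

```text
clock: 4.68
ee_pos: [0.5909, 0.0305, 0.0054]
tool_rot: [-3.135, -0.158, 0.007]
ft_force: [0.6, -0.8, 0.2]
width: 0.584
```

```bash
python3 -c "
from h import *
go(-.095,-.001,.005,-.0);wristplate('w5')
d=env.read_camera('side');cv2.imwrite('pics/side5.png',cv2.resize(d['color'][190:310,200:360,::-1],None,fx=5,fy=5,interpolation=cv2.INTER_CUBIC))
"
```

```text
now st [-124.     0.7] z 5.4 head -0.03 t 4.68 F [ 0.6 -0.8  0.2] w 0.584
shift mm [  0.8 -29.    0.5] turn [-0.1  0.2 -1.7] sgn -1
0.69 [116. 308.]
0 191 426 [[-18.1, 39.8], [-20.6, -44.0]]
20 191 424 [[-24.5, 40.6], [-27.0, -43.7]]
40 193 422 [[-31.1, 40.7], [-33.6, -43.4]]
60 196 421 [[-37.9, 40.5], [-40.4, -43.4]]
80 198 419 [[-44.9, 40.6], [-47.3, -43.1]]
100 198 418 [[-52.1, 41.4], [-54.5, -43.1]]
120 200 416 [[-59.5, 41.6], [-62.0, -42.8]]
140 202 413 [[-67.2, 41.7], [-69.6, -42.0]]
160 204 413 [[-75.1, 41.8], [-77.6, -42.4]]
180 206 411 [[-83.3, 42.0], [-85.7, -42.1]]
200 207 409 [[-91.8, 42.5], [-94.2, -41.7]]
220 209 408 [[-100.6, 42.7], [-102.9, -41.7]]
240 212 405 [[-109.6, 42.4], [-112.0, -40.8]]
```

View pics/w5.png

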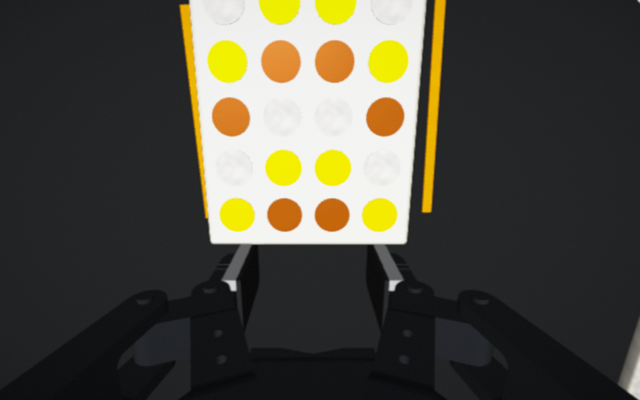

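Both tapes now show. The left tape's outer edge runs (180,5) to (204,215), and the right tape's outer edge runs (446,0) to (433,212).

```bash
python3 -c "
from h import *
d=env.read_camera('wrist')
w=unproj(d,[[180,6],[204.5,215],[446,0],[433,212],[434,0],[421.5,212]],0.0005);print(np.round([inv(S,[*a[:2],0])[:2]*1e3 for a in w],1))
go(-.09,-.001,.005,-.015)"
```

```text
[[ -15.    50. ]
 [-102.7   50.3]
 [ -15.9  -55.9]
 [-104.   -56.9]
 [ -15.8  -51.1]
 [-103.9  -51.5]]
now st [-124.     0.8] z 5.5 head -0.028 t 4.88 F [ 0.6  1.3 -0.1] w 0.584
shift mm [  0.8 -34.    0.5] turn [-0.1  0.3 -0.8] sgn -1
```

>>> {"api": "play_rows", "payload": {
  "series": [
    [0.0, -0.005, 0, 0, 0, 0, 0.05],
    [0.0, -0.011, 0, 0, 0, 0, 0.05],
    [0.001, -0.017, 0, 0, 0, -0.3, 0.05],
    [0.001, -0.023, 0, 0, 0, -0.6, 0.05],
    [0.001, -0.028, 0, 0, 0, -0.8, 0.05]
  ]
}}

```text
clock: 5.3
ee_pos: [0.5889, 0.0591, 0.0055]
tool_rot: [-3.134, -0.183, 0.007]
ft_force: [-0.7, -1.2, 0.2]
width: 0.589
```

```bash
python3 -c "
from h import *
go(-.080,-.0025,.005,0.004);wristplate('w6')"
```

```text
now st [-95.3  -1.1] z 5.5 head -0.014 t 5.3 F [-0.7 -1.2  0.2] w 0.589
shift mm [  1.2 -15.3   0.6] turn [-0.1  0.2 -1. ] sgn -1
0.84 [150. 307.]
60 377 418 [[-10.8, -27.1], [-11.0, -42.7]]
80 197 418 [[-16.9, 40.5], [-18.0, -43.2]]
100 198 417 [[-24.1, 40.9], [-25.2, -43.4]]
120 199 414 [[-31.5, 41.3], [-32.7, -42.8]]
140 201 413 [[-39.2, 41.3], [-40.3, -42.9]]
160 203 412 [[-47.2, 41.3], [-48.3, -43.0]]
180 205 410 [[-55.4, 41.4], [-56.4, -42.8]]
200 206 408 [[-63.9, 41.8], [-64.9, -42.5]]
220 208 407 [[-72.6, 41.8], [-73.7, -42.7]]
240 210 405 [[-81.7, 41.8], [-82.7, -42.4]]
```

>>> {"api": "play_rows", "payload": {
  "series": [
    [0.0, -0.004, 0, 0, 0, -0.2, 0.05],
    [0.001, -0.008, 0, 0, 0, -0.5, 0.05],
    [0.001, -0.011, 0, 0, 0, -0.8, 0.05],
    [0.001, -0.014, 0, 0, 0, -1, 0.05],
    [0.001, -0.015, 0, 0, 0, -1, 0.05]
  ]
}}

```text
clock: 5.82
ee_pos: [0.5878, 0.075, 0.0056]
tool_rot: [-3.132, -0.212, 0.008]
ft_force: [-0.5, 0.3, -0.4]
width: 0.584
```

```bash
python3 -c "
from h import *
go(-.074,-.0025,.005,0.004)"
```

```text
now st [-79.4  -2. ] z 5.6 head 0.005 t 5.82 F [-0.5  0.3 -0.4] w 0.584
shift mm [ 0.5 -5.4  0.6] turn [-0.2  0.3  0.1] sgn -1
```

>>> {"api": "play_rows", "payload": {
  "series": [
    [0, -0.001, 0, 0, 0, 0, 0.05],
    [0, -0.002, 0, 0, 0, 0, 0.05],
    [0, -0.003, 0, 0, 0, 0, 0.05],
    [0, -0.004, 0, 0, 0, 0, 0.05],
    [0, -0.004, 0, 0, 0, 0, 0.05]
  ]
}}

```text
clock: 6.23
ee_pos: [0.5872, 0.0791, 0.0056]
tool_rot: [-3.132, -0.212, 0.008]
ft_force: [-0.4, 0.2, -0.5]
width: 0.588
```

>>> {"api": "play_rows", "payload": {
  "series": [
    [0, -0.001, 0, 0, 0, 0, 0.05],
    [0, -0.002, 0, 0, 0, 0, 0.05],
    [0, -0.003, 0, 0, 0, 0, 0.05],
    [0, -0.003, 0, 0, 0, 0, 0.05]
  ]
}}

```text
clock: 6.57
ee_pos: [0.5869, 0.0808, 0.0056]
tool_rot: [-3.133, -0.213, 0.008]
ft_force: [-0.8, -5.8, 0.2]
width: 0.59
```

```bash
python3 -c "
from h import *
go(-.074,-.0025,.005,0.004);wristplate('w7')"
```

```text
now st [-73.6  -1.9] z 5.6 head 0.006 t 6.57 F [-0.8 -5.8  0.2] w 0.59
shift mm [0.6 0.4 0.6] turn [-0.1  0.3  0.1] sgn -1
0.86 [186. 305.]
140 201 414 [[-18.3, 41.6], [-17.8, -43.0]]
160 202 412 [[-26.3, 41.9], [-25.7, -42.9]]
180 205 410 [[-34.5, 41.3], [-33.9, -42.8]]
200 207 409 [[-42.9, 41.2], [-42.4, -43.1]]
220 208 407 [[-51.7, 41.5], [-51.1, -43.0]]
240 210 405 [[-60.8, 41.3], [-60.2, -42.9]]
```

>>> {"api": "play_rows", "payload": {
  "series": [
    [0, -0.001, 0, 0, 0, 0, 0.05],
    [0, -0.002, 0, 0, 0, 0, 0.05],
    [0, -0.003, 0, 0, 0, 0, 0.05],
    [0, -0.003, 0, 0, 0, 0, 0.05]
  ]
}}

```text
clock: 7.0
ee_pos: [0.5869, 0.0809, 0.0056]
tool_rot: [3.131, 0.215, -0.008]
ft_force: [-1.1, -12.7, 0.4]
width: 0.587
```

```bash
python3 -c "
from h import *
go(-.074,-.0025,.005,0.004);wristplate('w8')
d=env.read_camera('side');cv2.imwrite('pics/side8.png',cv2.resize(d['color'][190:310,200:360,::-1],None,fx=5,fy=5,interpolation=cv2.INTER_CUBIC))"
```

```text
now st [-73.4  -1.9] z 5.6 head 0.007 t 7.0 F [ -1.1 -12.7   0.4] w 0.587
shift mm [0.6 0.6 0.6] turn [0.1 0.3 0.1] sgn -1
0.61 [186. 307.]
140 200 413 [[-18.2, 42.0], [-17.6, -42.5]]
160 203 412 [[-26.1, 41.5], [-25.5, -42.8]]
180 205 411 [[-34.3, 41.4], [-33.7, -43.1]]
200 207 409 [[-42.8, 41.2], [-42.1, -43.1]]
220 208 407 [[-51.6, 41.5], [-50.9, -43.0]]
240 210 405 [[-60.7, 41.4], [-60.0, -42.9]]
```

View pics/side8.png

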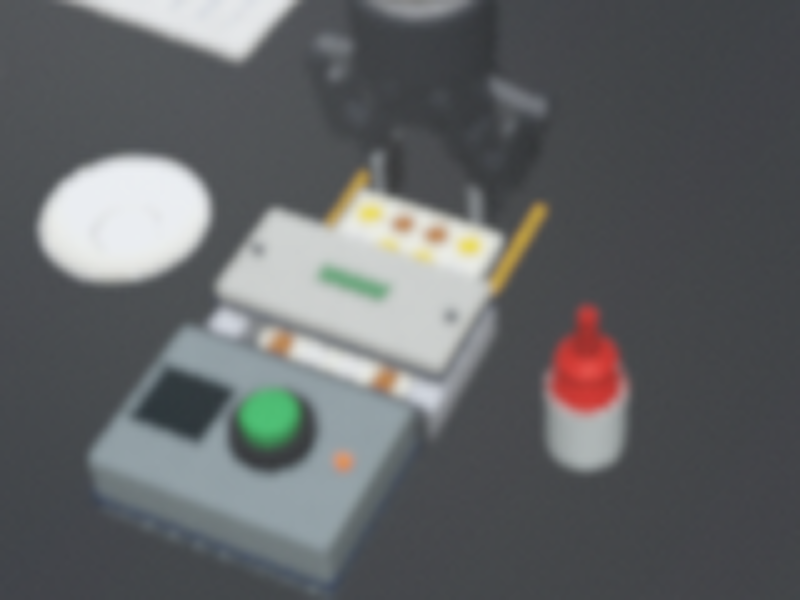

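The plate now shows behind the bridge, against the dark stop. The push force rose to 12.7 N with no further motion. Next I'll retract and triangulate the button from its top position of about (229.7,201.5) and side position of about (254,272).

>>> {"api": "play_rows", "payload": {
  "series": [
    [0, 0.01, 0, 0, 0, 0, 0.05],
    [0, 0.03, -0.002, 0, 0, 0, 0.05],
    [0, 0.035, -0.04, 0, 0, 0, 0.05],
    [0, 0.035, -0.08, 0, 0, 0, 0.02],
    [0, 0.035, -0.12, 0, 0, 0, 0]
  ]
}}

```text
clock: 7.57
ee_pos: [0.5914, 0.0462, 0.1258]
tool_rot: [3.133, 0.212, -0.013]
ft_force: [0.2, 0.2, -0.2]
width: 0.316
```

```bash
python3 -c "
from h import *
def green(c):
    h=cv2.cvtColor(c,cv2.COLOR_RGB2HSV);m=((h[...,0]>45)&(h[...,0]<85)&(h[...,1]>110)&(h[...,2]>100)).astype(np.uint8)
    return m
ds=env.read_camera('side');dt=env.read_camera('top');t0=cv2.imread('pics/top0.png')[:,:,::-1]
uv=[]
for nm,c in(('side',ds['color']),('top',np.ascontiguousarray(t0))):
    n,l,st,ce=cv2.connectedComponentsWithStats(green(c))
    k=[(st[i,4],ce[i].round(1).tolist(),st[i].tolist()) for i in range(1,n) if st[i,4]>8];print(nm,k)
for z in(.05,.055,.06):
    print(z,[np.round(inv(S,[*unproj(d,u,z)[0][:2],0])[:2]*1e3,1) for d,u in((ds,[254,272]),(dt,[229.7,201.3]))])
go(.12,.0,.12,0.004)"
```

```text
side [(np.int32(103), [253.5, 273.2], [248, 268, 12, 11, 103])]
top [(np.int32(70), [229.0, 201.1], [225, 197, 9, 9, 70])]
0.05 [array([110.9,   3.8]), array([123.3,   9. ])]
0.055 [array([114. ,   6.1]), array([122.5,   9.9])]
0.06 [array([117.1,   8.5]), array([121.7,  10.8])]
now st [-109.2   -7.6] z 132.2 head 0.006 t 7.67 F [ 1.1 -0.4  0.7] w 0.138
shift mm [  -6.3 -229.3   11.1] turn [ 0.3 -0.5  0.1] sgn -1
```

>>> {"api": "play_rows", "payload": {
  "series": [
    [-0.008, -0.04, 0, 0, 0, 0, 0],
    [-0.016, -0.08, 0, 0, 0, 0, 0],
    [-0.017, -0.12, 0, 0, 0, 0, 0],
    [-0.017, -0.16, 0, 0, 0, 0, 0],
    [-0.017, -0.2, 0, 0, 0, 0, 0]
  ]
}}

```text
clock: 8.08
ee_pos: [0.5521, 0.2438, 0.1308]
tool_rot: [3.131, 0.212, 0.012]
ft_force: [0.9, -0.9, 0.2]
width: -0.003
```

```bash
python3 -c "
from h import *
go(.121,.0105,.085,0.004)"
```

```text
now st [92.6 11.5] z 130.8 head 0.005 t 8.08 F [ 0.9 -0.9  0.2] w -0.003
shift mm [  0.8 -28.6  45.7] turn [ 0.2 -0.4  0.1] sgn -1
```

>>> {"api": "play_rows", "payload": {
  "series": [
    [0.001, -0.02, 0.02, 0, 0, 0, 0],
    [0.001, -0.029, 0.04, 0, 0, 0, 0],
    [0.001, -0.029, 0.048, 0, 0, 0, 0],
    [0.001, -0.029, 0.048, 0, 0, 0, 0]
  ]
}}

```text
clock: 8.42
ee_pos: [0.5471, 0.2725, 0.0799]
tool_rot: [3.13, 0.214, 0.003]
ft_force: [-0.1, -0.7, -0.3]
width: 0.0
```

```bash
python3 -c "
from h import *
go(.121,.0105,.055,0.004)
d=env.read_camera('side');cv2.imwrite('pics/side9.png',cv2.resize(d['color'][190:310,200:360,::-1],None,fx=5,fy=5,interpolation=cv2.INTER_CUBIC))"
```

```text
now st [121.6  12.7] z 79.9 head 0.007 t 8.42 F [-0.1 -0.7 -0.3] w 0.0
shift mm [ 2.1  0.5 24.9] turn [ 0.3 -0.1  0.1] sgn -1
```

View pics/side9.png

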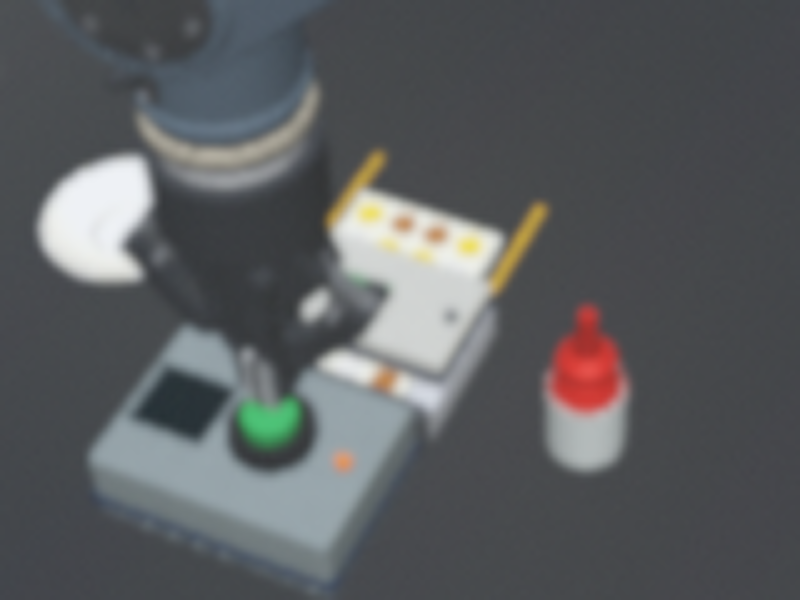

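The shut fingertips are just above the green button (268,405 in the crop), and the plate is still home. Now I'll descend slowly.

>>> {"api": "play_rows", "payload": {
  "series": [
    [0.002, 0, 0.006, 0, 0, 0, 0],
    [0.002, 0, 0.012, 0, 0, 0, 0],
    [0.002, 0, 0.016, 0, 0, 0, 0],
    [0.002, 0, 0.019, 0, 0, 0, 0],
    [0.002, 0, 0.019, 0, 0, 0, 0]
  ]
}}

```text
clock: 8.88
ee_pos: [0.5515, 0.2712, 0.0625]
tool_rot: [3.13, 0.211, 0.009]
ft_force: [0.8, -3.2, 4.2]
width: 0.002
```

>>> {"api": "play_rows", "payload": {
  "series": [
    [0, 0, 0.002, 0, 0, 0, 0],
    [0, 0, 0.004, 0, 0, 0, 0],
    [0, 0, 0.006, 0, 0, 0, 0],
    [0, 0, 0.006, 0, 0, 0, 0]
  ]
}}

```text
clock: 9.22
ee_pos: [0.5516, 0.2712, 0.0607]
tool_rot: [3.13, 0.212, 0.011]
ft_force: [-5.9, -3.0, 24.9]
width: 0.002
```

>>> {"api": "play_rows", "payload": {
  "series": [
    [0, 0, -0.002, 0, 0, 0, 0],
    [0, 0, -0.002, 0, 0, 0, 0]
  ]
}}

```text
clock: 9.38
ee_pos: [0.552, 0.2715, 0.0647]
tool_rot: [3.13, 0.212, 0.014]
ft_force: [-1.2, -0.8, 2.5]
width: -0.001
```

>>> {"api": "play_rows", "payload": {
  "series": [
    [0, 0, -0.002, 0, 0, 0, 0],
    [0, 0, -0.002, 0, 0, 0, 0]
  ]
}}

```text
clock: 9.55
ee_pos: [0.5523, 0.2717, 0.0672]
tool_rot: [3.131, 0.212, 0.015]
ft_force: [0.2, 0.5, 0.5]
width: -0.003
```

>>> {"api": "play_rows", "payload": {
  "series": [
    [0, 0, -0.002, 0, 0, 0, 0],
    [0, 0, -0.002, 0, 0, 0, 0]
  ]
}}

```text
clock: 9.72
ee_pos: [0.552, 0.2718, 0.0689]
tool_rot: [3.131, 0.212, 0.015]
ft_force: [0.1, 0.8, -0.1]
width: -0.003
```

>>> {"api": "play_rows", "payload": {
  "series": [
    [0, 0, -0.003, 0, 0, 0, 0],
    [0, 0, -0.003, 0, 0, 0, 0]
  ]
}}

```text
clock: 9.88
ee_pos: [0.5519, 0.2718, 0.0718]
tool_rot: [3.131, 0.212, 0.014]
ft_force: [0.4, 0.1, 0.2]
width: 0.006
```

The force profile fits a spring that bottoms out: 0.5 N at z 67 mm, 2.5 N at 65, 4.2 N at 62.5 and 25 N at 60.7. So the button was fully pressed and released. I'll retreat and check.

>>> {"api": "play_rows", "payload": {
  "series": [
    [0, 0, -0.03, 0, 0, 0, 0],
    [0, 0, -0.06, 0, 0, 0, 0],
    [0, 0.03, -0.09, 0, 0, 0, 0],
    [0, 0.07, -0.11, 0, 0, 0, 0],
    [0, 0.11, -0.11, 0, 0, 0, 0]
  ]
}}

```text
clock: 10.3
ee_pos: [0.5681, 0.1656, 0.1866]
tool_rot: [3.131, 0.217, 0.028]
ft_force: [1.2, -0.3, -0.1]
width: -0.001
```

>>> {"api": "play_rows", "payload": {
  "series": [
    [0, 0.04, 0, 0, 0, 0, 0],
    [0, 0.08, 0, 0, 0, 0, 0],
    [0, 0.12, 0, 0, 0, 0, 0],
    [0, 0.14, 0, 0, 0, 0, 0],
    [0, 0.14, 0, 0, 0, 0, 0]
  ]
}}

```text
clock: 10.72
ee_pos: [0.5885, 0.0222, 0.1872]
tool_rot: [3.13, 0.209, 0.03]
ft_force: [0.1, 0.4, -0.6]
width: 0.001
```

```bash
python3 -c "
from h import *
go(0,0,.1,0);wristplate('w9')
d=env.read_camera('side');cv2.imwrite('pics/side10.png',cv2.resize(d['color'][190:310,200:360,::-1],None,fx=5,fy=5,interpolation=cv2.INTER_CUBIC))"
```

```text
now st [-131.9    4.1] z 187.2 head 0.003 t 10.72 F [ 0.1  0.4 -0.6] w 0.001
shift mm [   2.9 -132.4   86.5] turn [ 0.3 -1.1  0.2] sgn -1
0.67 [ 78. 315.]
60 265 361 [[-24.3, 41.8], [-23.8, -43.8]]
80 266 360 [[-40.9, 41.5], [-40.5, -43.6]]
100 267 359 [[-58.0, 41.2], [-57.6, -43.5]]
```

View pics/side10.png

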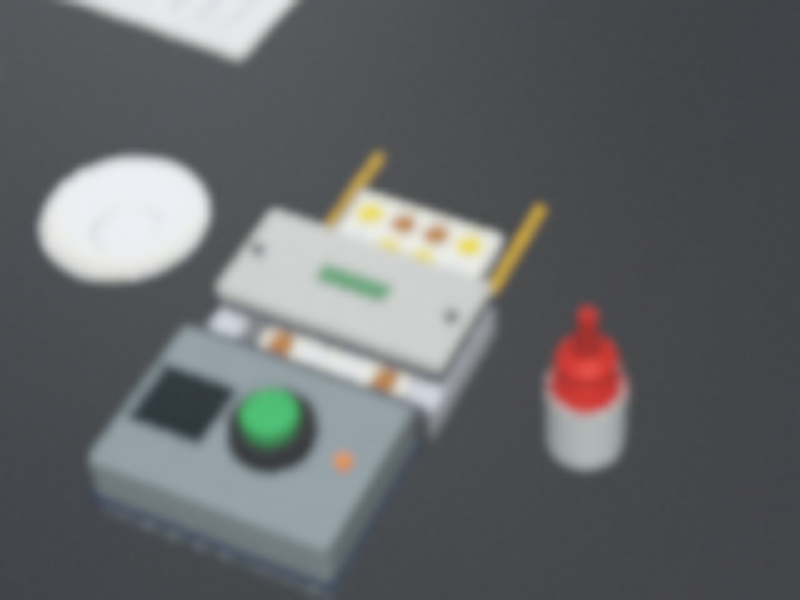

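The plate is home and square, the button is up, and the dropper and dish haven't moved. The arm is clear, so I'm handing in.

```bash
python3 -c "
from plant import env
print(env.hand_in())"
```

```text
the job is handed in; nothing more can be done
None
```

I pushed the plate flat along the bench with two fingertips, under the bridge and against the back stop. Then I pressed the green button, let it come back up, moved the arm clear and handed the job in at about 11 s. No verdict was reported.

- **Plate home:** at the stop the push force rose to 12.7 N with no further motion. After the press, the wrist camera put the plate within about 2 mm of the lane middle (corrected by the tape), and its heading read within about 0.02 rad of the lane.
- **Button:** the force followed a spring that bottomed out: 0.5 N at z 67 mm, 4.2 N at 62.5 mm and 25 N at 60.7 mm. That is about 6 mm of travel, so it was fully pressed. The last picture shows it up again.
- **Other things:** the dropper and dish look unmoved in the last side view, and so does the bench paper. I did not check the beaker, reagent jar, tin, notebook or marker again at the end, but the arm never came near them at bench level.
- **Disagreements:** my first station fit was about 3 mm off sideways compared with the tape, which I corrected during the push. The first camera estimate of the button height (about 60 to 63 mm) was lower than the contact height (about 67 mm).

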